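# Clamp the panel, power up and hold the test key

## Task

Run the electrical check on the white panel lying in the test fixture: push the fixture's square plunger fully down so that its clamp bar holds the panel, then press the raised far end of the big rocker on the power unit until it is fully over, and last press the large round key on the tester fully down, finishing while you still hold it down with the fingertips. Only touch and press, picking nothing up, and leave the small rocker, the other two keys, the panel and the loose things about the bench as they are.

Things in the scene. Friction and masses are not known exactly. Their poses are not given: they have to be found in the camera images.
- fixture: Test fixture, fixed to the bench: aluminium base plate 120 (x) by 150 (y) by 18 mm high with a nest for the panel. Origin under the centre of the base plate, z up; the plunger stands at its -y end, 52 mm from the origin.
- latch_top (a point): Black square cap, 30 by 30 mm and 8 mm thick, of the fixture's push plunger. The point is at the centre of its flat top face, 60 mm above the bench when the plunger is up, 46 mm when fully down. A steel clamp bar below it reaches towards +y over the panel's edge.
- latch (a joint): Travel of the plunger in m: 0 up, 0.014 fully down (clamp bar 1 mm above the panel). No spring: about 7 N of friction resists it all the way and it stays where it is left; at 0.014 it meets a hard stop. It starts up or within 3 mm of that.
- panel: Loose white metal panel 90 by 86 by 4 mm with cut-outs, 120 g, lying in the fixture's nest. Origin at the centre of its underside, 18 mm above the bench.
- power_unit: Grey power unit, fixed to the bench: box 130 by 130 mm, top at 55 mm. Origin under its centre, z up, x away from the robot (within 0.25 rad). On its top two black rockers side by side: the big one on the left (+y), the small one on the right.
- rocker_press (a point): Place to press on the big rocker: on its top face, 22 mm from the rocker's axis towards the far (+x) end. The rocker is 60 mm (along x) by 32 mm, a flat slab whose axis lies in its middle, along y of the unit, 66 mm above the bench. At the start the far end, marked with a thin raised white line, stands up: this point is then about 70 mm above the bench, and about 62 mm when the rocker is fully over. x and y of the point's frame run along the rocker.
- rocker (a joint): Angle of the big rocker in rad: 0 off (far end up), 0.36 fully over (far end down, on). It stays where it is left; about 5 N at the press point moves it, then a hard stop. It starts between 0 and 0.05.
- small_rocker (a joint): Angle of the small rocker (28 by 15 mm, 65 mm to the right of the big one), 0 off to 0.36 on. To be left at 0.
- tester: White tester, fixed to the bench: box 130 by 130 mm, top at 55 mm, with a dark display on the far part of its top. Origin under its centre, z up, x away from the robot (within 0.25 rad).
- test_key_top (a point): The large round key on the tester, grey, 28 mm across, in the nearer left part of the top, in a flat black ring. The point is at the centre of its top face, 66 mm above the bench when up, 60 mm when fully down.
- test_key (a joint): Travel of the large round key in m: 0 up, 0.006 fully down. A spring returns it: about 1.5 N starts it and 5 N brings it fully down, then a hard stop.
- square_key (a joint): Travel of the tester's square key (18 mm wide, 68 mm to the right of the large round key), 0 up to 0.006 down. To be left up.
- small_key (a joint): Travel of the tester's small round key (12 mm across, at the right, farther from the robot), 0 up to 0.006 down. To be left up.
- vial: Bystander: clear capped vial, 22 mm across, 35 mm high, standing on the far right corner of the power unit's top. Origin under its centre.
- connector: Bystander: small round metal connector, 20 mm across, 22 mm high, standing on the far right corner of the tester's top. Origin under its centre.
- screwdriver: Bystander: screwdriver 160 mm long lying crosswise on the bench before the robot.
- tweezers: Bystander: steel tweezers 120 mm long lying crosswise on the near left of the bench.
- spool: Bystander: grey spool 60 mm across, 50 mm high, far left. Origin under its centre.
- meter: Bystander: yellow hand multimeter 85 by 160 by 34 mm lying on its back, far right. Origin under its centre.
- parts_tray: Bystander: grey open parts tray 70 by 120 by 28 mm, far middle. Origin under its centre.
Things that resemble listed ones, but are neither listed nor needed, are in the scene too. There is more than one size of the panel; the job needs the smaller. Leave any orange look-alike of the tester alone.

How it is judged:
By the outcome, as a careful person would: the job done as asked, in the order asked, and still so for the second after the job is handed in, while the arm keeps its last pose, push and grip.
It also fails if it takes over 42 s, if anything falls off the work surface, if the arm or the gripper's body presses on something with over 40 N, if the wrist force passes 120 N, or if a joint passes its speed limit or range.

## Robot

A 6-joint arm with a two-finger parallel gripper is mounted at the origin on the work surface. World frame = base frame: x ahead of the robot, y to its left, z up, the work surface at z = 0. Lengths are in m, angles in rad, forces in N, time in s.
With the tool pointing down it reaches from about 0.35 to 0.975 m from the base axis. Payload 4.9 kg.
Tool frame: the origin (TCP) lies between the finger pads; the fingertips stand 25 mm ahead of it and the grasp point (between the pads) lies 6 mm ahead of it; z points along the fingers, y is the line along which they close (so a half turn about z gives the same grasp; the last joint's range is limited). The gripper opens to 85 mm and grips with 20 to 120 N. Pads are 22 mm wide; open, the fingers measure 114 mm over their backs; the gripper's body (76 mm by 85 mm) begins 54 mm behind the grasp point. The pads swing forward as they close: fully open they stand 13 mm farther back than shut.
Start: joints at [-1.241, 0.053, 1.613, -0, 1.476, -0.119], TCP at [0.271, -0.563, 0.256] pointing down, gripper open.
Joint ranges: [-3.01, 3.01], [-1.01, 2.22], [0.06, 2.58], [-1.02, 4.17], [0.09, 2.62], [-3.14, 3.14]. Speed limits (rad/s): [2.57, 2.57, 3.14, 3.14, 3.14, 3.14].

## Interface

Orientations are given as a unit quaternion [w, x, y, z].
In Python, from plant import manip gives the robot as it stands.
- The arm moves only by the shell command python3 -m inch 'ROWS'. ROWS is JSON, a list of rows, each a list of 3 entries, a list of its own where there are three numbers: the shift along the tool's x, y, z in m, then the turn, a rotation vector about the tool's x, y, z in rad, then the opening, from 0 (shut) to 1 (fully open). A call has 1 to 8 rows; each row shifts and turns the commanded pose from where the row before left it, along the tool's axes as they then stand; what a row does not reach is not made up. A row lasts 1/10 s, in which the tool goes at most 50 mm and 8.59 degrees, less where a joint would pass 70% of its speed; a pose out of reach is approached as far as the arm can. A call with a gripper value outside its range is refused whole. The fingers move at their own pace and stop on an object; the grip force is fixed at half the most. Time passes only in rows, so rows that do not move let the fingers close. It gives the time, the measured TCP pose, the force, the opening and the grip force at its end, in the units of the state.
- manip.state(): the state, without advancing time (a new reading comes with each control period).
- manip.grab_frame(name): name is "scene" or "top" or "wrist"; returns (picture, depth): 420x560x3 uint8, red, green, blue; 420x560 float32, m along the optical axis (not along the pixel's ray), 0 where there is no reading.
- manip.camera_params(name): a dict with "camera_matrix" (3x3 intrinsics, pixels), "rvec" (rotation vector, rad) and "tvec" (3), from world to camera coordinates, as OpenCV has them. Camera axes: x right, y down, z forward; pixel columns grow to the right and rows downward; lengths in m; the calibration is good to about 2 mm. A picture is of the moment at which its call begins: read the wrist's pose just before it. camera_params takes no time and is no camera call; for the wrist camera it gives the pose at the moment of the call.
- manip.job_done(): hands the job in; it is judged then, once.
Trained networks look in the newest picture that a camera, given by its name, has taken for a name from the list of things; names that differ only in an ending like _2 or _b are one class to them, and where a whole thing is asked for, a point or a joint stands for the part that bears it (a point fixed in the world has none). Each returns a list of dicts, best first, with "score" (0 to 1); they miss things now and then, are a little off and sometimes report something else, mostly with a low value. They report only what shows in the picture. A call takes as long as a camera call. They do not tell look-alikes from the thing itself.
- manip.look_for(camera, label): "point" ([x, y, z] in m, in world coordinates, good to about 4 mm: the middle of the surface that is visible of it).
The state is a dict: "time": time; "joint_pos": joint angles; "joint_vel": joint speeds; "joint_efforts": joint torques, N m; "tool_pos": TCP position; "tool_rot": TCP orientation; "contact_force": force on the tool from outside, world axes, zero at the start; "ft_torque": the same for the moment, N m; "gripper_width": opening from 0.0 (shut) to 1.0 (fully open); "grasp_force": force on a finger pad.
Only numpy, scipy, OpenCV 4.12 (cv2) and the standard library are available. Lean on these libraries where they do the work, as an engineer would, in place of code of your own. Each camera call takes 0.05 s, during which the arm holds its last target. There are 200 camera calls.

## Working session

There is one attempt and no reset: what is moved stays moved. The work goes in short steps, Python scripts to look and compute and a shell command to move; the robot and the scene stay as the last step left them, time stands still between calls to the robot, and variables do not carry over. Pictures are saved under pics/ and viewed, at most 10 in all, crops included, and the job is handed in when it is done.

```bash
mkdir -p pics
cat > h.py <<'E'
import numpy as np, cv2
from plant import manip
def snap(c,fn):
    p,d=manip.grab_frame(c); cv2.imwrite('pics/'+fn,p[:,:,::-1]); np.save('pics/'+c+'_d.npy',d); return p,d
def cam(c):
    q=manip.camera_params(c); R=cv2.Rodrigues(np.array(q['rvec'],float))[0]
    return np.array(q['camera_matrix']),R,np.array(q['tvec'],float).ravel()
def proj(c,P):
    K,R,t=cam(c); v=K@(R@np.array(P)+t); return v[:2]/v[2]
def unproj(c,u,v,d):
    K,R,t=cam(c); return R.T@(np.linalg.inv(K)@np.array([u,v,1])*d-t)
E
python3 - <<'E'
from h import *
snap('top','top1.png'); 
for l in ['latch_top','rocker_press','test_key_top','fixture','panel','power_unit','tester']:
    for r in manip.look_for('top',l)[:3]: print(l,round(r['score'],2),np.round(r['point'],3),proj('top',r['point']).round())
snap('scene','scene1.png')
for l in ['latch_top','rocker_press','test_key_top']:
    for r in manip.look_for('scene',l)[:3]: print(l,round(r['score'],2),np.round(r['point'],3),proj('scene',r['point']).round())
s=manip.state();print(s)
E
```

```text
latch_top 0.56 [ 0.636 -0.053  0.056] [280. 180.]
rocker_press 0.68 [ 0.783 -0.005  0.003] [265. 139.]
rocker_press 0.6 [0.508 0.29  0.068] [167. 220.]
test_key_top 0.6 [ 0.431 -0.41   0.062] [397. 247.]
test_key_top 0.58 [ 0.51  -0.206  0.062] [330. 220.]
fixture 0.63 [ 0.626 -0.037  0.016] [275. 186.]
fixture 0.16 [ 0.406 -0.018  0.019] [268. 255.]
panel 0.83 [ 0.347 -0.194  0.   ] [324. 275.]
panel 0.82 [0.62  0.    0.021] [263. 187.]
panel 0.61 [0.742 0.222 0.05 ] [193. 147.]
power_unit 0.71 [0.512 0.292 0.064] [166. 219.]
power_unit 0.69 [0.503 0.257 0.05 ] [179. 223.]
tester 0.97 [ 0.455 -0.436  0.056] [405. 239.]
tester 0.95 [ 0.536 -0.228  0.053] [336. 212.]
tester 0.73 [0.51  0.294 0.064] [166. 220.]
latch_top 0.74 [ 0.642 -0.052  0.043] [259. 213.]
rocker_press 0.72 [0.516 0.295 0.063] [382. 267.]
test_key_top 0.56 [ 0.518 -0.19   0.061] [274. 173.]
test_key_top 0.56 [ 0.436 -0.4    0.062] [264. 138.]
{'time': 0.6, 'joint_pos': array([-1.24099799e+00,  5.26713108e-02,  1.61289110e+00, -1.00246894e-05,
        1.47597872e+00, -1.18993156e-01]), 'joint_vel': array([-0.00032278, -0.00096516,  0.00192003,  0.00326711,  0.00055925,
       -0.00112962]), 'joint_efforts': array([-3.92905695e-04, -3.93416226e+01, -3.70228314e+01, -6.22200241e-05,
        6.95766776e-04,  7.18698573e-06]), 'tool_pos': array([ 0.27117166, -0.56309669,  0.2563267 ]), 'tool_rot': array([ 2.61458266e-05,  9.74928636e-01,  2.22517761e-01, -2.25160016e-06]), 'contact_force': array([-0.0585296 , -0.63037713, -0.51224113]), 'ft_torque': array([-0.00390779, -0.0020538 ,  0.01000303]), 'grasp_force': 0.0, 'gripper_width': 1.0015610560158024}
```

View pics/top1.png

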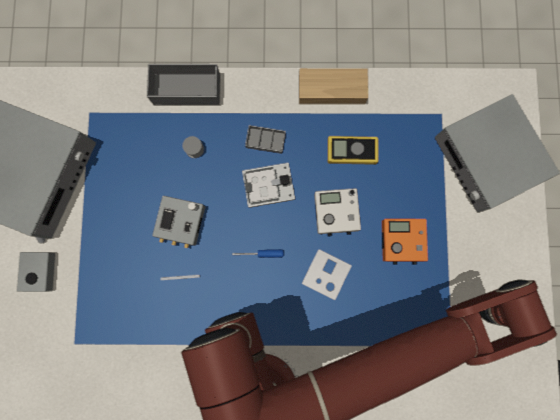

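View pics/scene1.png

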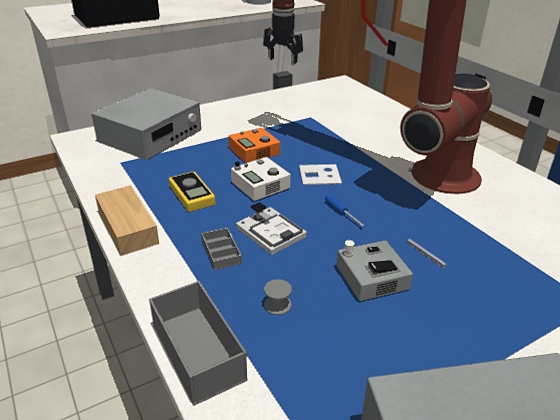

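The top view shows the white tester at (337,212) and its large key at about (329,219). The orange look-alike is at (405,240). The fixture is at (270,185) with its black cap at about (286,181), and the power unit is at (180,222). The larger loose panel at (326,274) isn't part of the job. The scene view agrees with all of this.

Next I'll shut the gripper, square the tool to the world axes and travel towards the tester and fixture.

```bash
python3 -m inch '[[[0,0,0],[0,0,0.15],0],[[0,0,0],[0,0,0.15],0],[[0,0,0],[0,0,0.149],0],[[0.03,-0.04,0],[0,0,0],0],[[0.03,-0.04,0],[0,0,0],0],[[0.03,-0.04,0],[0,0,0],0],[[0.03,-0.04,0],[0,0,0],0],[[0.03,-0.04,0],[0,0,0],0]]'
python3 -m inch '[[[0.01,-0.03,0],[0,0,0],0],[[0.01,-0.03,0],[0,0,0],0],[[0,-0.02,0],[0,0,0],0],[[0,0,0],[0,0,0],0],[[0,0,0],[0,0,0],0]]'
python3 - <<'E'
from h import *
snap('wrist','w1.png')
for l in ['latch_top','rocker_press','test_key_top','fixture','panel','tester']:
    for r in manip.look_for('wrist',l)[:3]: print(l,round(r['score'],2),np.round(r['point'],4),proj('wrist',r['point']).round())
s=manip.state();print(s['time'],s['tool_pos'],s['tool_rot'])
E
```

```text
time: 1.4
tool_pos: [0.4221, -0.3615, 0.2566]
tool_rot: [0.0, 1.0, -0.0, 0.0]
contact_force: [0.9, -0.7, -0.8]
gripper_width: 0.001
grasp_force: 0.0
time: 1.9
tool_pos: [0.441, -0.2835, 0.2565]
tool_rot: [0.001, 1.0, -0.0, 0.0]
contact_force: [-0.0, 0.3, -0.4]
gripper_width: 0.0
grasp_force: 0.0
rocker_press 0.34 [ 0.4142 -0.0291  0.022 ] [ 57. 202.]
test_key_top 0.89 [ 0.5092 -0.2045  0.0629] [199. 114.]
test_key_top 0.74 [ 0.4321 -0.4105  0.0617] [415. 195.]
panel 0.84 [ 0.5987 -0.0259  0.0244] [14. 16.]
panel 0.55 [ 0.3468 -0.1902  0.0075] [209. 252.]
tester 0.91 [ 0.4599 -0.4283  0.0528] [433. 165.]
tester 0.71 [ 0.545  -0.2294  0.0498] [227.  73.]
tester 0.67 [ 0.5647 -0.2698  0.0652] [270.  46.]
2.25 [ 0.44098298 -0.2838245   0.25620658] [-4.12310849e-05  9.99999750e-01 -7.00250018e-04 -9.31398055e-05]
```

View pics/w1.png

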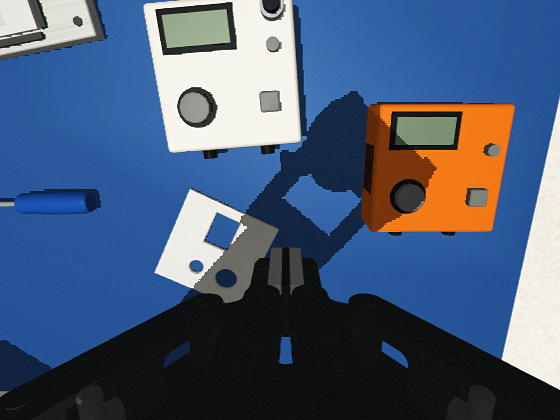

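The wrist view shows the white tester at (222,75), its large key at (197,107), and the closed fingertips at (286,260). Next I'll move in front of the fixture.

```bash
python3 - <<'E'
from h import *
d=np.load('pics/wrist_d.npy');print(d[107,197],unproj('wrist',197,107,d[107,197]))
E
python3 -m inch '[[[0.015,-0.04,0],[0,0,0],0],[[0.015,-0.04,0],[0,0,0],0],[[0.015,-0.04,0],[0,0,0],0],[[0.015,-0.04,0],[0,0,0],0],[[0.01,-0.03,0],[0,0,0],0],[[0.01,-0.03,0],[0,0,0],0],[[0,0,0],[0,0,0],0],[[0,0,0],[0,0,0],0]]'
python3 - <<'E'
from h import *
snap('wrist','w2.png')
for l in ['latch_top','fixture','panel']:
    for r in manip.look_for('wrist',l)[:3]: print(l,round(r['score'],2),np.round(r['point'],4),proj('wrist',r['point']).round())
E
```

```text
0.29469368 [ 0.51500132 -0.20382719  0.06681702]
time: 3.05
tool_pos: [0.5213, -0.0631, 0.2562]
tool_rot: [0.0, 1.0, 0.0, -0.0]
contact_force: [-0.4, -1.0, -0.9]
gripper_width: -0.002
grasp_force: 0.0
latch_top 0.62 [ 0.6361 -0.0597  0.0617] [281.  58.]
latch_top 0.17 [ 0.545  -0.2221  0.0507] [446. 160.]
fixture 0.85 [ 0.6306 -0.0395  0.0141] [262.  71.]
fixture 0.67 [ 0.5454 -0.2212  0.0483] [444. 159.]
panel 0.92 [0.6283 0.0061 0.0231] [215.  73.]
panel 0.83 [ 0.3724 -0.2137  0.0066] [405. 291.]
panel 0.65 [ 0.5993 -0.2661  0.0675] [513. 101.]
```

View pics/w2.png

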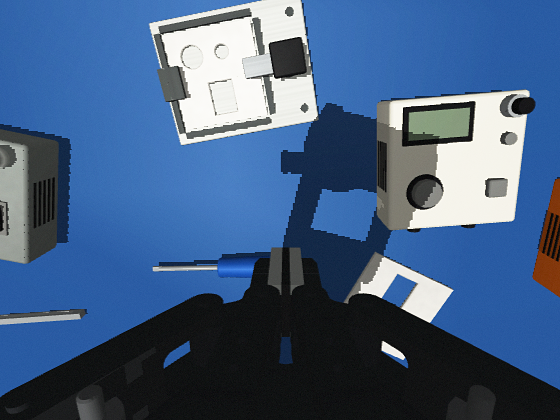

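The cap is at (287,58), with the clamp bar to its left reaching over the panel. The tester key is at (426,190).

Run:
```python
from h import *
d=np.load('pics/wrist_d.npy')
for u,v in [(287,57),(426,190),(280,50),(295,65)]: print(unproj('wrist',u,v,d[v,u]))
p=cv2.imread('pics/w2.png').astype(int)
H,W=d.shape;K,R,t=cam('wrist')
uu,vv=np.meshgrid(np.arange(W),np.arange(H))
X=(np.stack([(uu-K[0,2])/K[0,0]*d,(vv-K[1,2])/K[1,1]*d,d],-1)-t)@R
m=(abs(X[...,0]-.635)<.03)&(abs(X[...,1]+.06)<.03)&(X[...,2]>.052)&(d>0)
q=X[m];print(len(q),np.median(q,0),q.min(0),q.max(0),np.percentile(q[:,2],[10,50,90]))
q2=q[abs(q[:,2]-np.percentile(q[:,2],80))<.004]; print(cv2.minAreaRect(q2[:,:2].astype(np.float32)))
m=(abs(X[...,0]-.512)<.03)&(abs(X[...,1]+.204)<.03)&(X[...,2]>.0615)&(d>0)
q=X[m];print(cv2.minEnclosingCircle(q[:,:2].astype(np.float32)),np.median(q,0))
print(manip.state()['tool_pos'])
```

```text
[ 0.63752371 -0.06508239  0.05782312]
[ 0.51825216 -0.19859659  0.06695225]
[ 0.64318723 -0.05891495  0.05802479]
[ 0.6309723  -0.07222554  0.05753433]
1236 [ 0.6373221  -0.06508897  0.05830662] [ 0.62032154 -0.08217347  0.05237963] [ 0.65383286 -0.04913532  0.060865  ] [0.05717744 0.05830662 0.05938166]
((0.6372721195220947, -0.06544897705316544), (0.030066844075918198, 0.02994895912706852), 10.057352066040039)
((0.5142537355422974, -0.20115286111831665), 0.01408372912555933) [ 0.51499077 -0.20049861  0.0664756 ]
[ 0.52106532 -0.0642197   0.25624847]
```

```bash
python3 -m inch '[[[0.04,0,0],[0,0,0],0],[[0.04,0.001,0.02],[0,0,0],0],[[0.036,0,0.04],[0,0,0],0],[[0,0,0.04],[0,0,0],0],[[0,0,0.04],[0,0,0],0],[[0,0,0.014],[0,0,0],0],[[0,0,0],[0,0,0],0],[[0,0,0],[0,0,0],0]]'
```

```text
time: 4.05
tool_pos: [0.6357, -0.0649, 0.1071]
tool_rot: [0.0, 1.0, -0.0, 0.001]
contact_force: [0.6, 0.9, 0.5]
gripper_width: -0.002
grasp_force: 0.0
```

```bash
python3 -m inch '[[[0.001,0,0.01],[0,0,0],0],[[0,0,0.008],[0,0,0],0],[[0,0,0.005],[0,0,0],0],[[0,0,0.005],[0,0,0],0],[[0,0,0.004],[0,0,0],0],[[0,0,0],[0,0,0],0]]'
```

```text
time: 4.65
tool_pos: [0.636, -0.0642, 0.0737]
tool_rot: [0.0, 1.0, -0.0, 0.0]
contact_force: [-0.5, 0.3, 3.3]
gripper_width: 0.004
grasp_force: 1.3
```

```bash
python3 -m inch '[[[0,0,0.002],[0,0,0],0],[[0,0,0.002],[0,0,0],0],[[0,0,0],[0,0,0],0],[[0,0,0],[0,0,0],0]]'
```

```text
time: 5.05
tool_pos: [0.636, -0.0642, 0.071]
tool_rot: [0.0, 1.0, -0.0, 0.0]
contact_force: [-4.4, -0.0, 8.9]
gripper_width: 0.002
grasp_force: 4.7
```

```bash
python3 -m inch '[[[0,0,0.002],[0,0,0],0],[[0,0,0.001],[0,0,0],0],[[0,0,0],[0,0,0],0],[[0,0,0],[0,0,0],0]]'
```

```text
time: 5.45
tool_pos: [0.6362, -0.0642, 0.0708]
tool_rot: [0.0, 1.0, 0.0, -0.001]
contact_force: [-13.2, 1.6, 22.1]
gripper_width: 0.004
grasp_force: 11.5
```

The plunger is on its hard stop: 22 N and no further motion. I'll lift, go to the power unit, and check the fixture with the cameras from there.

```bash
python3 -m inch '[[[0,0,-0.02],[0,0,0],0],[[0,0,-0.04],[0,0,0],0],[[0,0,-0.045],[0,0,0],0],[[-0.01,-0.02,-0.04],[0,0,0],0],[[-0.03,-0.04,-0.02],[0,0,0],0],[[-0.03,-0.04,0],[0,0,0],0],[[-0.03,-0.04,0],[0,0,0],0],[[-0.03,-0.04,0],[0,0,0],0]]'
python3 -m inch '[[[-0.03,-0.04,0],[0,0,0],0],[[-0.03,-0.04,0],[0,0,0],0],[[-0.02,-0.04,0],[0,0,0],0],[[0,-0.04,0],[0,0,0],0],[[0,0,0],[0,0,0],0],[[0,0,0],[0,0,0],0]]'
cat >> h.py <<'E'
def cloud(c,d):
    K,R,t=cam(c);H,W=d.shape
    uu,vv=np.meshgrid(np.arange(W),np.arange(H))
    return (np.stack([(uu-K[0,2])/K[0,0]*d,(vv-K[1,2])/K[1,1]*d,d],-1)-t)@R
E
python3 - <<'E'
from h import *
p,d=snap('wrist','w3.png')
for l in ['rocker_press','power_unit']:
    for r in manip.look_for('wrist',l)[:3]: print(l,round(r['score'],2),np.round(r['point'],4),proj('wrist',r['point']).round())
p,d=snap('top','top2.png'); X=cloud('top',d)
m=(abs(X[...,0]-.637)<.012)&(abs(X[...,1]+.065)<.012); print('cap z',np.median(X[m],0),X[m][:,2].max())
E
```

```text
time: 6.25
tool_pos: [0.5067, 0.1143, 0.2298]
tool_rot: [-0.0, 1.0, -0.0, 0.0]
contact_force: [0.0, 1.5, -0.3]
gripper_width: -0.005
grasp_force: 0.0
time: 6.85
tool_pos: [0.4275, 0.2736, 0.2294]
tool_rot: [0.0, 1.0, 0.001, -0.0]
contact_force: [0.4, -0.1, 0.5]
gripper_width: 0.001
grasp_force: 0.0
rocker_press 0.74 [0.5138 0.2938 0.067 ] [260.  91.]
power_unit 0.8 [0.5087 0.2664 0.0587] [293.  99.]
cap z [ 0.63656739 -0.06507458  0.0451018 ] 0.05229379249582854
```

View pics/w3.png

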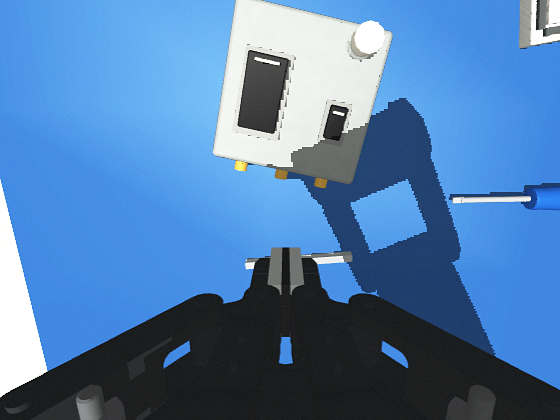

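The cap reads 45 mm, so the plunger is fully down. The big rocker spans roughly (248,52) to (277,133), and its white line is at the far end at (267,60).

Run:
```python
from h import *
d=np.load('pics/wrist_d.npy'); X=cloud('wrist',d)
p=cv2.imread('pics/w3.png')
for u,v in [(248,52),(286,60),(277,132),(239,127),(263,92),(267,60),(257,122)]: print((u,v),X[v,u].round(4))
m=np.zeros(d.shape,bool);m[48:138,234:292]=True
m&=(X[...,2]>.0595)
q=X[m]; r=cv2.minAreaRect(q[:,:2].astype(np.float32));print(r,len(q)); 
c=np.linalg.lstsq(np.c_[q,][:,:2].copy()@np.eye(2) if 0 else np.c_[q[:,:2],np.ones(len(q))],q[:,2],rcond=None)[0];print(c)
print(cv2.boxPoints(r)); print(manip.state()['tool_pos'])
```

```text
(248, 52) [0.5425 0.3014 0.0717]
(286, 60) [0.537  0.2721 0.0703]
(277, 132) [0.4814 0.28   0.058 ]
(239, 127) [0.4857 0.3125 0.0584]
(263, 92) [0.5136 0.2907 0.0676]
(267, 60) [0.5369 0.2869 0.0708]
(257, 122) [0.49   0.2966 0.0631]
((0.5117071866989136, 0.28987208008766174), (0.03918889909982681, 0.06138007715344429), 74.80970764160156) 3067
[ 0.01539114 -0.41359359  0.18131433]
[[0.47695518 0.27900383]
 [0.53619075 0.26292065]
 [0.5464592  0.30074033]
 [0.48722363 0.3168235 ]]
[0.42827824 0.27202635 0.22956056]
```

```bash
python3 -m inch '[[[0.04,-0.008,0],[0,0,0],0],[[0.04,-0.008,0.01],[0,0,0],0],[[0.026,0,0.03],[0,0,0],0],[[0,0,0.04],[0,0,0],0],[[0,0,0.03],[0,0,0],0],[[0,0,0.011],[0,0,0],0],[[0,0,0],[0,0,0],0],[[0,0,0],[0,0,0],0]]'
```

```text
time: 7.85
tool_pos: [0.535, 0.289, 0.1104]
tool_rot: [-0.0, 1.0, -0.0, 0.001]
contact_force: [0.7, 0.2, -0.4]
gripper_width: -0.0
grasp_force: 0.0
```

```bash
python3 -m inch '[[[0,0,0.007],[0,0,0],0],[[0,0,0.005],[0,0,0],0],[[0,0,0.004],[0,0,0],0],[[0,0,0.003],[0,0,0],0],[[0,0,0],[0,0,0],0],[[0,0,0],[0,0,0],0]]'
```

```text
time: 8.45
tool_pos: [0.5348, 0.2892, 0.0905]
tool_rot: [-0.0, 1.0, -0.0, 0.001]
contact_force: [1.4, -0.7, 2.8]
gripper_width: -0.001
grasp_force: 1.6
```

```bash
python3 -m inch '[[[0,0,0.002],[0,0,0],0],[[0,0,0.002],[0,0,0],0],[[0,0,0],[0,0,0],0],[[0,0,0],[0,0,0],0]]'; python3 -m inch '[[[0,0,0.002],[0,0,0],0],[[0,0,0.001],[0,0,0],0],[[0,0,0],[0,0,0],0],[[0,0,0],[0,0,0],0]]'
```

```text
time: 8.85
tool_pos: [0.5347, 0.2894, 0.0877]
tool_rot: [-0.0, 1.0, -0.0, 0.001]
contact_force: [-1.3, -0.5, 11.0]
gripper_width: 0.003
grasp_force: 4.9
time: 9.25
tool_pos: [0.5349, 0.2895, 0.0874]
tool_rot: [-0.0, 1.0, 0.0, 0.0]
contact_force: [-7.3, -3.8, 23.0]
gripper_width: -0.001
grasp_force: 10.6
```

This one is on its hard stop too, with the tips at 62 mm. I'll lift back to the viewpoint and verify.

```bash
python3 -m inch '[[[0,0,-0.02],[0,0,0],0],[[0,0,-0.04],[0,0,0],0],[[0,0,-0.045],[0,0,0],0],[[-0.03,0,-0.04],[0,0,0],0],[[-0.04,0,0],[0,0,0],0],[[-0.04,0.02,0],[0,0,0],0],[[0,0,0],[0,0,0],0],[[0,0,0],[0,0,0],0]]'
python3 - <<'E'
from h import *
p,d=snap('wrist','w4.png'); X=cloud('wrist',d)
for s in (-22,-11,0,11,22):
    c=np.array([.513,.2915])+s/1000*np.array([.985,-.17])
    m=np.hypot(X[...,0]-c[0],X[...,1]-c[1])<.005; print(s,m.sum(),np.median(X[m][:,2]).round(4))
E
```

```text
time: 10.05
tool_pos: [0.4227, 0.2687, 0.2267]
tool_rot: [0.0, 1.0, 0.0, -0.001]
contact_force: [0.2, -0.2, -0.4]
gripper_width: -0.0
grasp_force: 0.0
-22 128 0.0712
-11 129 0.0694
0 129 0.0672
11 132 0.0651
22 135 0.0635
```

View pics/w4.png

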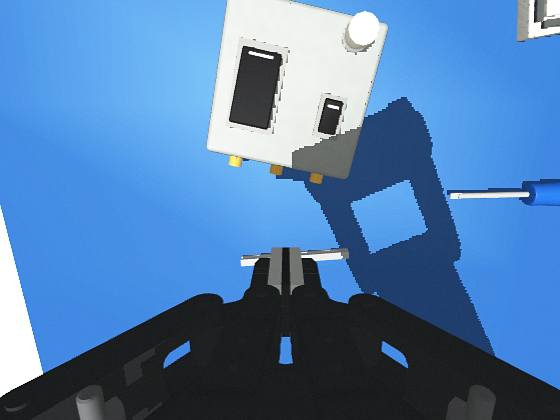

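The rocker is fully over: the far end is now low at 63.5 mm and the near end is at 71 mm. The small rocker and the vial haven't moved. Next is the tester key at about (0.514, -0.202).

```bash
python3 -m inch '[[[0,0.04,0],[0,0,0],0],[[0,0.04,0],[0,0,0],0],[[0,0.04,0],[0,0,0],0],[[0,0.04,0],[0,0,0],0],[[0,0.04,0],[0,0,0],0],[[0,0.04,0],[0,0,0],0],[[0,0.04,0],[0,0,0],0],[[0,0.04,0],[0,0,0],0]]'
python3 -m inch '[[[0,0.04,0],[0,0,0],0],[[0,0.04,0],[0,0,0],0],[[0,0.04,0],[0,0,0],0],[[0,0.031,0],[0,0,0],0],[[0,0,0],[0,0,0],0],[[0,0,0],[0,0,0],0]]'
python3 - <<'E'
from h import *
p,d=snap('wrist','w5.png'); X=cloud('wrist',d)
m=(abs(X[...,0]-.514)<.025)&(abs(X[...,1]+.202)<.025)&(X[...,2]>.0625)&(d>0)
q=X[m];print(len(q),cv2.minEnclosingCircle(q[:,:2].astype(np.float32)),np.median(q,0),cv2.minAreaRect(q[:,:2].astype(np.float32)))
for r in manip.look_for('wrist','test_key_top')[:2]: print(r)
print(manip.state()['tool_pos'])
E
```

```text
time: 10.9
tool_pos: [0.4249, -0.0531, 0.2283]
tool_rot: [-0.0, 1.0, -0.0, 0.0]
contact_force: [0.7, 0.7, -0.3]
gripper_width: -0.001
grasp_force: 0.0
time: 11.5
tool_pos: [0.4245, -0.2029, 0.2277]
tool_rot: [-0.0, 1.0, -0.001, -0.0]
contact_force: [-0.2, 0.1, 0.8]
gripper_width: -0.0
grasp_force: 0.0
966 ((0.5146268010139465, -0.19979184865951538), 0.014005026780068874) [ 0.51476808 -0.20008847  0.06650749] ((0.5148008465766907, -0.1997399479150772), (0.027356140315532684, 0.026590067893266678), 0.19558386504650116)
{'point': [0.4308, -0.4058, 0.0605], 'score': 0.96}
{'point': [0.5099, -0.1986, 0.0644], 'score': 0.65}
[ 0.42432099 -0.20161696  0.22761629]
```

View pics/w5.png

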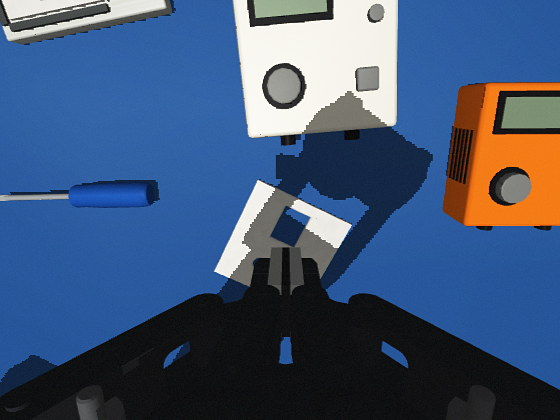

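The key is at (284,86), which puts it at (0.5147, -0.200), 28 mm across and 66 mm high. That matches the spec.

```bash
python3 -m inch '[[[0.04,-0.001,0],[0,0,0],0],[[0.03,0,0.01],[0,0,0],0],[[0.02,0,0.03],[0,0,0],0],[[0,0,0.04],[0,0,0],0],[[0,0,0.03],[0,0,0],0],[[0,0,0.01],[0,0,0],0],[[0,0,0],[0,0,0],0],[[0,0,0],[0,0,0],0]]'
```

```text
time: 12.4
tool_pos: [0.5149, -0.2011, 0.1095]
tool_rot: [0.001, 1.0, 0.0, 0.001]
contact_force: [1.0, -1.0, 0.9]
gripper_width: 0.001
grasp_force: 0.0
```

```bash
python3 -m inch '[[[0,0,0.01],[0,0,0],0],[[0,0,0.006],[0,0,0],0],[[0,0,0.004],[0,0,0],0],[[0,0,0.004],[0,0,0],0],[[0,0,0.002],[0,0,0],0],[[0,0,0],[0,0,0],0],[[0,0,0],[0,0,0],0]]'
```

```text
time: 13.1
tool_pos: [0.5143, -0.2013, 0.0848]
tool_rot: [-0.0, 1.0, -0.0, -0.0]
contact_force: [-8.1, 3.3, 17.3]
gripper_width: -0.005
grasp_force: 8.8
```

```bash
python3 -m inch '[[[0,0,0],[0,0,0],0],[[0,0,0],[0,0,0],0],[[0,0,0],[0,0,0],0]]'; python3 -c "
from plant import manip
print(manip.job_done())"
```

```text
time: 13.4
tool_pos: [0.5143, -0.2013, 0.0849]
tool_rot: [0.0, 1.0, -0.0, -0.0]
contact_force: [-8.1, 4.2, 17.6]
gripper_width: 0.0
grasp_force: 8.7
the job is handed in; nothing more can be done
None
```

I pushed the plunger fully down, pressed the big rocker fully over, and handed the job in at 13.4 s while still holding the tester's large round key at its stop (about 18 N); the hand-in returned no verdict.

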